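# Push the parts case up the loading ramp until it drops behind the lip

## Task

Square the lidded parts case up to the foot of the steel loading ramp and push it up between the side rails, sliding all the way, until its rear edge drops behind the lip bar and it lies flat on the deck, held there by the bar. Push gently: do not ram the case against the sprung buffer behind it, do not tip it over, and leave the other parts on the bench where they are.

Things in the scene. Friction and masses are not known exactly. Their poses are not given: they have to be found in the camera images.
- case: Closed grey plastic parts case, black lid, small latch on each side: a block 100 mm long (its x), 110 wide (its y), 60 high, plain upright walls, 0.48 to 0.82 kg. Too wide to grasp: push it by its walls. Origin: centre of its underside; z up; x points roughly up the ramp, rear wall at x = -50 mm. Starts on the bench before the ramp's foot, off to one side and turned a little.
- deck: Smooth steel deck of the fixed ramp, 320 mm long, 150 wide, sloping 13 degrees. Origin: middle of its foot edge, at bench level; x up the slope along the deck, y to the left looking uphill, z square to the deck; surface at z = 0. Side rails 16 mm high, 118 mm apart, run along it. Friction with the case about 0.3: sliding takes 2 to 5 N, climbing the lip bar some more; let go below the bar, it may creep back.
- mouth (a point): Middle of the ramp's mouth, on the bench 32 mm before the foot: the rails flare out here to about 147 mm apart, 22 mm high.
- lip_mean (a point): Mark on the deck surface, 155 mm up from the foot: the mean place of the lip bar, a dark bar across the deck, 6 mm high, gently sloped downhill, square uphill. Bar and buffer sit on one clamped stop frame: the square face is up to 20 mm uphill or downhill of this mark; that is not measured, feel or look for it. A case past it may hang on its pusher's friction until pressed down or let go.
- buffer_mean (a point): Mark on the deck surface, 257 mm up: the mean place of the face of the black rubber buffer (80 mm wide, 4 to 30 mm above the deck). It is always 102 mm uphill of the bar's square face and shifts with it, so the case drops in with 2 mm to spare. It gives 4 mm at 1.2 N per mm, then stops hard.
- seal: Black rubber shaft seal, a ring 64 mm across and 12 mm high, lying on the bench. Bystander. Origin: centre of its underside.
- jar: Small jar with a white cap, 48 mm across and 60 mm high. Bystander. Origin: centre of its underside.
- carton: White paper carton 150 x 45 x 40 mm, lying on the bench. Bystander. Origin: centre of its underside.
- fork: Brass gear-shift fork about 120 mm long, 30 mm high at its boss, lying on the bench. Bystander. Origin: under the boss.
Not all that is in view belongs to the job. There is more than one size of the case; the job needs the middle-sized.

How it is judged (in metres and radians):
On the way:
1. the case slides up the deck between the rails, its middle 30 to 120 mm up from the foot (x of case in the frame of deck between 0.03 and 0.12 m and z of case in the frame of deck below 0.012 m and y of case in the frame of deck between -0.008 and 0.008 m), for 0.2 s.
At the end, for the whole second after the job is handed in: The case lies at rest between the rails uphill of the lip bar (its middle 180 to 238 mm up the deck), its underside flat on the deck within 2 mm and 0.03 rad, so that the bar holds it (x of case in the frame of deck between 0.18 and 0.238 m and z of case in the frame of deck between -0.003 and 0.002 m and y of case in the frame of deck between -0.008 and 0.008 m and angle between the z axis of case and the z axis of deck, either way round below 0.03 rad and angle between case's own z axis and vertical below 0.6 rad and linear speed of case below 0.01 m/s); the robot touches nothing.
It fails at once if the case is pushed with more than 25 N by the fingers or any part of the arm (contact force between case and the arm above 25 N or contact force between case and the fingers above 25 N).
It fails at once if the case is tipped more than 0.6 rad (angle between case's own z axis and vertical above 0.6 rad).
It fails at once if the seal, the jar, the carton or the fork is moved more than 20 mm (distance of any of seal, jar, carton, fork from where it was at the start of the episode above 0.02 m).
It also fails if it takes over 72 s, if anything falls off the work surface, if the arm or the gripper's body presses on something with over 40 N, if the wrist force passes 120 N, or if a joint passes its speed limit or range.

## Robot

A 6-joint arm with a two-finger parallel gripper is mounted at the origin on the work surface. World frame = base frame: x ahead of the robot, y to its left, z up, the work surface at z = 0. Lengths are in mm, angles in rad, forces in N, time in s.
With the tool pointing down it reaches from about 275 to 725 mm from the base axis. Payload 5.6 kg.
Tool frame: the origin (TCP) lies midway between the tips of the shut fingers; the grasp point (between the pads) lies 19 mm behind it; z points along the fingers, y is the direction in which the jaws open and shut (so a half turn about z gives the same grasp; the last joint's range is limited). The gripper opens to 85 mm and grips with 20 to 120 N. Pads are 22 mm wide; open, the fingers measure 114 mm over their backs; the gripper's body (76 mm by 85 mm) begins 54 mm behind the grasp point. The pads swing forward as they close: fully open they stand 13 mm farther back than shut.
Start: joints at [1.511, 0.255, 0.108, 0, -1.424, -0.285], TCP at [185.877, 517.632, 231.283] pointing down, gripper open.
Joint ranges: [-2.95, 2.95], [-1.21, 1.97], [-1.09, 1.5], [-2.87, 1.71], [-2.94, -0.07], [-3.05, 3.05]. Speed limits (rad/s): [2.57, 2.57, 3.14, 3.14, 3.14, 3.14].

## Interface

Orientations are given as a unit quaternion [x, y, z, w].
In Python, from plant import arm gives the robot as it stands.
- The arm moves only by the tool play_rows, never from a script. Its argument "commands" is a list of rows, each a list of 3 entries, a list of its own where there are three numbers: the turn, a rotation vector about the tool's x, y, z in rad, then the shift along the tool's x, y, z in mm, then the opening, from 0 (shut) to 1 (fully open). In form: [[[wx, wy, wz], [x, y, z], grip], ...]. A call has 1 to 5 rows; each row is the pose to reach, as a shift and turn from the pose commanded when the call began, along the tool's axes at that moment; what a row does not reach only later rows make up. A row lasts 1/10 s, in which the tool goes at most 50 mm and 8.59 degrees, less where a joint would pass 70% of its speed; a pose out of reach is approached as far as the arm can. A call with a gripper value outside its range is refused whole. The fingers move at their own pace and stop on an object; the grip force is fixed at half the most. Time passes only in rows, so rows that repeat a pose let the fingers close. It gives the time, the measured TCP pose, the force and the opening at its end, in the units of the state.
- arm.get_state(): the state, without advancing time (a new reading comes with each control period).
- arm.grab_frame(name): name is "scene" or "top"; returns (picture, depth): 400x640x3 uint8, red, green, blue; 400x640 float32, mm along the optical axis (not along the pixel's ray), 0 where there is no reading.
- arm.get_calibration(name): a dict with "fov_y" (degrees; the focal length in pixels is half the picture's height over the tangent of half this angle, whatever the lens; pixels are square), "cx", "cy" (the principal point, pixels), "k1" (the pictures are not rectified: a ray, as slopes to the right and down, at radius r is drawn at 1 + k1 r^2 times it, then the intrinsics apply), "world_to_cam" (4x4, takes a point from world to camera coordinates). Camera axes: x right, y down, z forward; pixel columns grow to the right and rows downward; lengths in mm; the calibration is good to about 2 mm. A picture is of the moment at which its call begins. get_calibration takes no time and is no camera call.
- arm.close_job(): hands the job in, once; it reports no verdict.
The state is a dict: "time_s": time; "joints": joint angles; "qvel": joint speeds; "tau": joint torques, N m; "ee_pos": TCP position; "tool_rot": TCP orientation; "force": force on the tool from outside, world axes, zero at the start; "ft_torque": the same for the moment, N m; "finger_gap": finger opening in mm.
Only numpy, scipy, OpenCV 4.12 (cv2) and the standard library are available. Lean on these libraries where they do the work, as an engineer would, in place of code of your own. Each camera call takes 0.05 s, during which the arm holds its last target. There are 200 camera calls.

## Working session

There is one attempt and no reset: what is moved stays moved. The work goes in short steps, Python scripts to look and compute and a tool call to move; the robot and the scene stay as the last step left them, time stands still between calls to the robot, and variables do not carry over. Pictures are saved under pics/ and viewed, about 8 in all and at most 12, crops included, and the job is handed in when it is done.

Besides the shell and the picture viewer there is one more tool, called as name(argument=value, ...) on one line, values as JSON. play_rows: Moves the arm, as the interface text tells. Its arguments: {"type":"object","properties":{"commands":{"type":"array"}},"required":["commands"]}

```bash
mkdir -p pics; ls
cat > h.py <<'E'
import numpy as np,cv2,sys
from plant import arm
from scipy.spatial.transform import Rotation as R
def cal(n):
    c=arm.get_calibration(n);f=200/np.tan(np.radians(c['fov_y'])/2)
    return f,c['cx'],c['cy'],c['k1'],np.array(c['world_to_cam'],float)
def slopes(n,px):
    f,cx,cy,k,T=cal(n);K=np.array([[f,0,cx],[0,f,cy],[0,0,1.]])
    d=(np.asarray(px,float).reshape(-1,2)-[cx,cy])/f
    u=d.copy()
    for _ in range(20): u=d/(1+k*(u**2).sum(1,keepdims=True))
    return u
def plane(n,px,z=0,nrm=(0,0,1)):
    # ray with plane nrm.p = z
    T=cal(n)[4];u=slopes(n,px);d=np.c_[u,np.ones(len(u))]@T[:3,:3];o=-T[:3,:3].T@T[:3,3]
    nrm=np.array(nrm,float);t=(z-o@nrm)/(d@nrm);return o+t[:,None]*d
def pts(n,dep,px):
    px=np.asarray(px,int).reshape(-1,2);u=slopes(n,px);z=dep[px[:,1],px[:,0]]
    T=cal(n)[4];p=np.c_[u*z[:,None],z]
    return (p-T[:3,3])@T[:3,:3]
def proj(n,P):
    f,cx,cy,k,T=cal(n);p=np.asarray(P,float).reshape(-1,3)@T[:3,:3].T+T[:3,3];u=p[:,:2]/p[:,2:]
    return u*(1+k*(u**2).sum(1,keepdims=True))*f+[cx,cy]
def snap(n,name):
    im,d=arm.grab_frame(n);cv2.imwrite(f'pics/{name}.png',im[:,:,::-1]);np.save(f'pics/{name}.npy',d);return im,d
E
python3 - <<'E'
from h import *
for n in('scene','top'):
    snap(n,n+'0');print(cal(n))
print(arm.get_state())
E
```

```text
pics
(np.float64(440.2212313656348), 322.0575972826186, 198.71908336197663, 0.00017679562757387749, array([[ 6.52576676e-01,  7.57721672e-01,  1.24536995e-03,
        -3.83616626e+02],
       [ 4.87821874e-01, -4.18870649e-01, -7.65883280e-01,
        -2.31373435e+02],
       [-5.79804710e-01,  5.00405083e-01, -6.42978421e-01,
         1.58236796e+03],
       [ 0.00000000e+00,  0.00000000e+00,  0.00000000e+00,
         1.00000000e+00]]))
(np.float64(509.6565556612607), 325.93485677979265, 198.7997148642251, -0.04828257808367401, array([[-2.58940991e-02, -9.99582085e-01, -1.28510751e-02,
         7.56245649e+00],
       [-9.93739343e-01,  2.71360971e-02, -1.08377817e-01,
         5.85860118e+02],
       [ 1.08681252e-01,  9.96427300e-03, -9.94026709e-01,
         1.37119650e+03],
       [ 0.00000000e+00,  0.00000000e+00,  0.00000000e+00,
         1.00000000e+00]]))
{'time_s': 0.1, 'joints': array([ 1.51061789e+00,  2.55696363e-01,  1.07106697e-01, -4.18445648e-04,
       -1.42390614e+00, -2.84577223e-01]), 'qvel': array([ 0.00136879, -0.00214527,  0.00254563,  0.00133448, -0.00102693,
       -0.00077263]), 'tau': array([-2.17460118e-03, -3.87602127e+01,  2.38472736e+01,  5.37783220e+00,
       -3.74844341e-03,  1.82856796e-07]), 'ee_pos': array([185.69305581, 517.22189836, 230.47152091]), 'tool_rot': array([ 9.85174035e-01, -1.71555696e-01, -1.10502289e-04,  8.67564701e-04]), 'force': array([0.43130978, 0.17323722, 0.51744399]), 'ft_torque': array([-0.0086748 ,  0.0806965 ,  0.01144723]), 'finger_gap': 85.18539908189148}
```

View pics/top0.png

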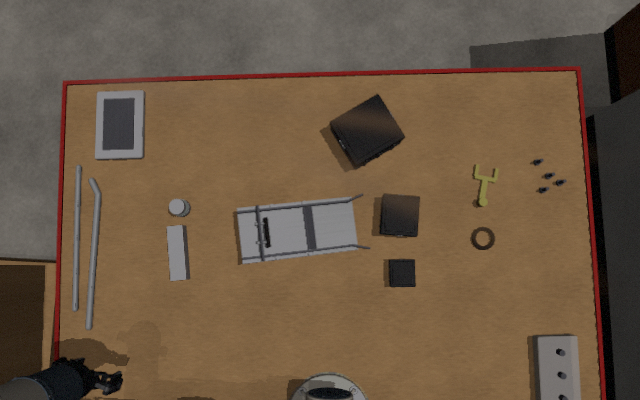

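View pics/scene0.png

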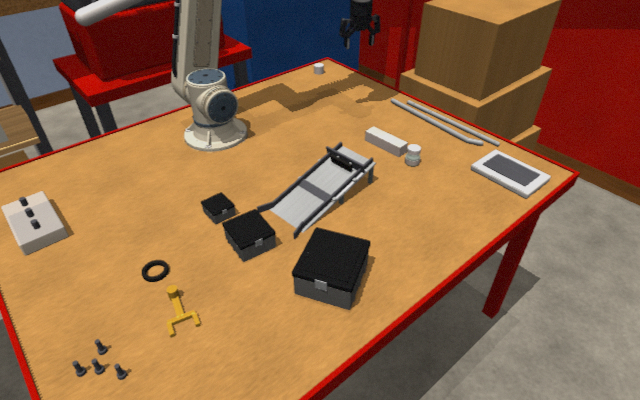

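Run:
```python
from h import *
d=np.load('pics/top0.npy');im=cv2.imread('pics/top0.png')
v,u=np.mgrid[0:400,0:640];P=pts('top',d,np.c_[u.ravel(),v.ravel()]).reshape(400,640,3)
c=im[180:280,220:440];cv2.imwrite('pics/crop0.png',cv2.resize(c,None,fx=3.6,fy=3.6,interpolation=cv2.INTER_CUBIC))
# case top
z=P[:,:,2];print('bench z',np.median(z[300:330,200:280]))
m=((z>50)&(z<70)).astype(np.uint8);m[:190]=0;m[:,:370]=0;m[240:]=0;m[:,430:]=0
def topfit(m,h):
    cs,_=cv2.findContours(m,0,1);cc=max(cs,key=cv2.contourArea)[:,0,:]
    q=plane('top',cc,h)[:,:2].astype(np.float32);return cv2.minAreaRect(q)
print('case',topfit(m,60),np.median(z[m>0]))
# deck plane
g=im.max(2);sel=np.zeros((400,640),bool);sel[212:245,320:350]=1;sel[212:245,275:300]=1
Q=P[sel];Q=Q[(Q[:,2]>0)];ce=Q.mean(0);n=np.linalg.svd(Q-ce)[2][2];n*=np.sign(n[2])
res=(Q-ce)@n;k=abs(res)<3;Q=Q[k];ce=Q.mean(0);n=np.linalg.svd(Q-ce)[2][2];n*=np.sign(n[2])
print('deck',ce,n,np.degrees(np.arccos(n[2])),res.std(),'uphill az',np.degrees(np.arctan2(-n[1],-n[0])))
```

```text
bench z -0.03623033418994695
case ((535.029052734375, -204.481201171875), (100.34525299072266, 111.69541931152344), 83.93116760253906) 58.49985654612685
deck [506.43212866  36.40155152  27.79278866] [ 0.99842417 -0.03527111  0.04364772] 87.49837516600208 26.06379979532687 uphill az 177.97676592097514
```

View pics/crop0.png

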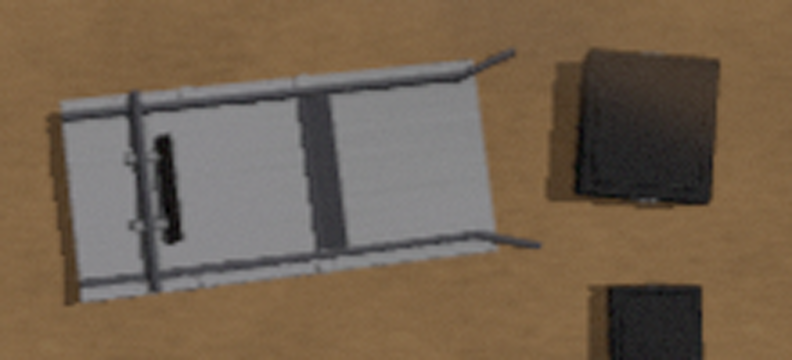

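Run:
```python
from h import *
d=np.load('pics/top0.npy')
C=lambda a:np.array(a)/3.6+[220,180]-0.36
f=plane('top',C([(472,60),(497,250)]),0);t=plane('top',C([(60,100),(80,302)]),72)
print(f,t,np.linalg.norm(f[0]-f[1]),np.linalg.norm(t[0]-t[1]))
o=f.mean(0);x=t.mean(0)-o;print('len',np.linalg.norm(x),np.degrees(np.arcsin(x[2]/np.linalg.norm(x))),'az',np.degrees(np.arctan2(x[1],x[0])))
e=f[0]-f[1];print('az from foot edge',np.degrees(np.arctan2(e[1],e[0]))+90)
e=t[0]-t[1];print('az from top edge',np.degrees(np.arctan2(e[1],e[0]))+90)
a=np.arctan2(x[1],x[0]);X=np.array([np.cos(a)*np.cos(np.radians(13)),np.sin(a)*np.cos(np.radians(13)),np.sin(np.radians(13))])
Y=np.array([-np.sin(a),np.cos(a),0]);N=np.cross(X,Y)
for nm,px,h in(('lip up edge',[(299,95),(309,172),(319,250)],6),('lip down',[(330,93),(347,247)],0),('buf',[(170,137),(183,240)],30),('rail in top',[(400,83),(200,103)],16),('rail in bot',[(400,243),(200,263)],16)):
    q=plane('top',C(px),N@o+h,N)-o;print(nm,np.c_[q@X,q@Y].round(1).tolist())
# depth checks
for p in[(300,228),(340,225),(280,228)]:
    q=pts('top',d,[p])[0]-o;print(p,(q@X,q@Y,q@N))
q=np.array([535,-204.5,0])-o;print('case',q@X/np.cos(np.radians(13)),q@Y)
print('o',o,'a',a)
```

```text
[[594.49274007 -77.74671209   0.        ]
 [446.07062884 -92.49875959   0.        ]] [[564.80658726 232.22623439  72.        ]
 [415.1618237  218.63421116  72.        ]] 149.1534310917472 150.26076785769652
len 320.22660310286506 12.993515777680141 az 95.57213006668134
az from foot edge 95.67612958160956
az from top edge 95.1898544526344
lip up edge [[141.0, -60.3], [140.3, -1.2], [139.8, 58.2]]
lip down [[115.7, -60.0], [117.0, 58.4]]
buf [[244.6, -36.5], [243.6, 39.6]]
rail in top [[63.8, -60.6], [218.0, -60.7]]
rail in bot [[79.3, 60.4], [231.5, 57.4]]
(300, 228) (np.float64(153.5024900235582), np.float64(-1.9306178050132226), np.float64(-5.964991635590589))
(340, 225) (np.float64(41.533564081891264), np.float64(2.3702080484099577), np.float64(-0.2886216017767041))
(280, 228) (np.float64(208.72037449587302), np.float64(-7.7121237681569), np.float64(-2.7855553465752236))
case -120.24230718523471 -3.0573801829562313
o [520.28168446 -85.12273584   0.        ] a 1.6680483428078572
```

```bash
cat >> h.py <<'E'
A=np.radians(95.5);o=np.array([520.3,-85.1,0]);H=np.array([np.cos(A),np.sin(A),0]);Y=np.array([-np.sin(A),np.cos(A),0]);Z=np.array([0,0,1.])
s=np.radians(13);X=np.cos(s)*H+np.sin(s)*Z;N=np.cross(X,Y)
def Rt(t):
    z=H*np.sin(t)-Z*np.cos(t);x=-H*np.cos(t)-Z*np.sin(t);return np.c_[x,np.cross(z,x),z]
def go(p,tilt=17):
    st=arm.get_state();R0=R.from_quat(st['tool_rot']).as_matrix()
    print('t',round(st['time_s'],2),'shift',(R0.T@(p-st['ee_pos'])).round(1),'turn',R.from_matrix(R0.T@Rt(np.radians(tilt))).as_rotvec().round(3))
def where():
    st=arm.get_state();q=st['ee_pos']-o;F=st['force']
    print('t',round(st['time_s'],2),'H,Y,Z',(q@H).round(1),(q@Y).round(1),q[2].round(1),'deck x,z',(q@X).round(1),(q@N).round(1),'F',F.round(2),'F.H',(F@H).round(2),'gap',round(st['finger_gap'],1))
E
python3 - <<'E'
from h import *
p=o-235*H+150*Z;print(p);go(p)
E
```

```text
[ 542.82375184 -319.01810662  150.        ]
t 0.1 shift [618.8 666.2  81.7] turn [ 0.169 -0.265  1.121]
```

play_rows(commands=[[[0.04,-0.06,0.22],[38,41,0],0.7],[[0.08,-0.12,0.45],[76,82,0],0.7],[[0.12,-0.18,0.67],[115,124,0],0.7],[[0.15,-0.22,0.85],[155,166,0],0.7],[[0.17,-0.265,1.0],[190,205,0],0.7]])

```text
time_s: 0.6
ee_pos: [284.0, 285.7, 231.1]
tool_rot: [0.856, -0.506, -0.081, -0.076]
force: [2.1, -0.6, 1.0]
finger_gap: 59.5
```

```bash
python3 -c "
from h import *
where();go(o-235*H+150*Z)"
```

```text
t 0.6 H,Y,Z 391.8 199.7 231.1 deck x,z 433.7 137.1 F [ 2.14 -0.58  1.04] F.H -0.78 gap 59.5
t 0.6 shift [656.3  65.2 -65.3] turn [ 0.056 -0.068  0.401]
```

play_rows(commands=[[[0.02,-0.02,0.1],[50,5,-5],0.7],[[0.03,-0.04,0.2],[100,10,-10],0.7],[[0.05,-0.06,0.3],[150,15,-15],0.7],[[0.056,-0.068,0.4],[200,20,-20],0.7],[[0.056,-0.068,0.4],[249,25,-25],0.7]])

```text
time_s: 1.1
ee_pos: [382.5, 57.7, 201.3]
tool_rot: [0.733, -0.664, -0.109, -0.1]
force: [2.0, 0.7, 0.7]
finger_gap: 59.9
```

```bash
python3 -c "
from h import *
where();go(o-235*H+150*Z)"
```

```text
t 1.1 H,Y,Z 155.4 123.4 201.3 deck x,z 196.7 161.2 F [2.01 0.72 0.69] F.H 0.52 gap 59.9
t 1.1 shift [ 388.7 -122.4  -64.7] turn [-0.001 -0.001  0.003]
```

play_rows(commands=[[[0,0,0],[46,-14,-8],0.7],[[0,0,0],[92,-28,-15],0.7],[[0,0,0],[138,-43,-23],0.7],[[0,0,0],[184,-58,-31],0.7],[[0,0,0],[230,-73,-38],0.7]])

```text
time_s: 1.6
ee_pos: [478.9, -164.7, 170.2]
tool_rot: [0.734, -0.663, -0.109, -0.099]
force: [1.6, 1.3, -0.1]
finger_gap: 59.6
```

play_rows(commands=[[[0,0,0],[45,-14,-8],0.7],[[0,0,0],[90,-28,-15],0.7],[[0,0,0],[130,-42,-22],0.7],[[0,0,0],[158,-50,-27],0.7],[[0,0,0],[158,-50,-27],0.7]])

```text
time_s: 2.1
ee_pos: [544.2, -318.6, 147.3]
tool_rot: [0.733, -0.664, -0.111, -0.098]
force: [0.3, 0.3, -0.6]
finger_gap: 59.6
```

```bash
python3 -c "
from h import *
where();go(o-225*H+15*Z)
im,d=snap('top','top1')"
```

```text
t 2.1 H,Y,Z -234.7 -1.5 147.3 deck x,z -195.6 196.3 F [ 0.32  0.32 -0.55] F.H 0.29 gap 59.6
t 2.1 shift [ 29.5   1.1 129.3] turn [0.003 0.    0.001]
```

play_rows(commands=[[[0,0,0],[10,1,40],0.7],[[0,0,0],[19,1,80],0.7],[[0,0,0],[26,1,112],0.7],[[0,0,0],[29.5,1,129],0.7],[[0,0,0],[29.5,1,129],0.7]])

```text
time_s: 2.65
ee_pos: [540.8, -304.2, 16.1]
tool_rot: [0.734, -0.663, -0.112, -0.098]
force: [0.7, 0.5, 0.5]
finger_gap: 59.8
```

```bash
python3 -c "
from h import *
where()"
```

```text
t 2.65 H,Y,Z -220.1 0.6 16.1 deck x,z -210.8 65.2 F [0.68 0.48 0.51] F.H 0.41 gap 59.8
```

play_rows(commands=[[[0,0,0],[-5.7,0,1.8],0.7],[[0,0,0],[-11.5,0,3.5],0.7],[[0,0,0],[-17.2,0,5.3],0.7],[[0,0,0],[-21,0,6.4],0.7],[[0,0,0],[-24.9,0,7.6],0.7]])

```text
time_s: 3.15
ee_pos: [540.4, -280.3, 19.4]
tool_rot: [0.734, -0.663, -0.108, -0.099]
force: [-0.7, -0.6, 0.1]
finger_gap: 59.7
```

play_rows(commands=[[[0,0,0],[-3.8,0,1.2],0.7],[[0,0,0],[-7.6,0,2.3],0.7],[[0,0,0],[-11.5,0,3.5],0.7],[[0,0,0],[-15.3,0,4.7],0.7],[[0,0,0],[-19.1,0,5.8],0.7]])

```text
time_s: 3.65
ee_pos: [538.3, -260.9, 18.8]
tool_rot: [0.734, -0.663, -0.108, -0.099]
force: [0.4, -2.3, -0.3]
finger_gap: 59.9
```

play_rows(commands=[[[0,0,0],[-3.8,0,1.2],0.7],[[0,0,0],[-7.6,0,2.3],0.7],[[0,0,0],[-7.6,0,2.3],0.7]])

```text
time_s: 3.95
ee_pos: [537.1, -252.1, 18.8]
tool_rot: [0.734, -0.663, -0.109, -0.099]
force: [0.8, -0.9, -0.3]
finger_gap: 59.9
```

```bash
cat > look.py <<'E'
from h import *
where();nm=sys.argv[1]
im,d=snap('top',nm);g=im.max(2)
c=im[180:280,300:460,::-1];cv2.imwrite(f'pics/{nm}c.png',cv2.resize(c,None,fx=4,fy=4,interpolation=cv2.INTER_CUBIC))
E
python3 look.py top2
```

```text
t 3.95 H,Y,Z -167.8 -0.7 18.8 deck x,z -159.3 56.0 F [ 0.76 -0.92 -0.27] F.H -0.99 gap 59.9
```

View pics/top2c.png

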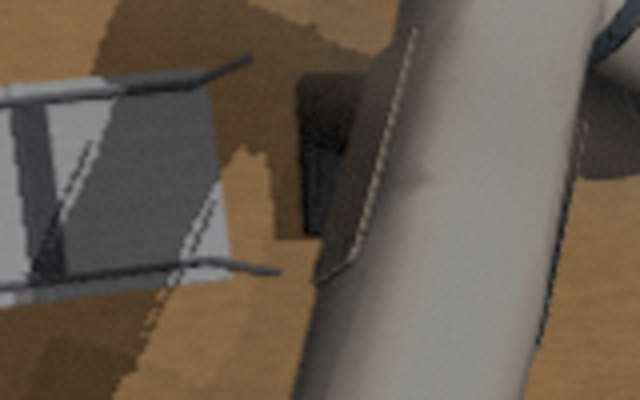

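play_rows(commands=[[[0,0,0],[-3.8,0,1.2],0.7],[[0,0,0],[-7.6,0,2.5],0.7],[[0,0,0],[-11.5,0,4],0.7],[[0,0,0],[-15.3,0,5.5],0.7],[[0,0,0],[-15.3,0,5.5],0.7]])

```text
time_s: 4.5
ee_pos: [535.5, -236.0, 18.0]
tool_rot: [0.734, -0.663, -0.109, -0.099]
force: [0.6, -0.2, -0.4]
finger_gap: 60.0
```

Run:
```python
from h import *
where()
im,d=snap('top','top3');a=cv2.resize(im[180:280,300:400,::-1],None,fx=4,fy=4,interpolation=2)
im,d=snap('scene','scene3');b=cv2.resize(im[170:300,190:290,::-1],None,fx=4,fy=4,interpolation=2)
a=cv2.copyMakeBorder(a,0,120,0,0,0);cv2.imwrite('pics/c3.png',np.hstack([a,b]))
```

```text
t 4.5 H,Y,Z -151.7 -0.6 18.0 deck x,z -143.7 51.7 F [ 0.55 -0.21 -0.37] F.H -0.26 gap 60.0
```

View pics/c3.png

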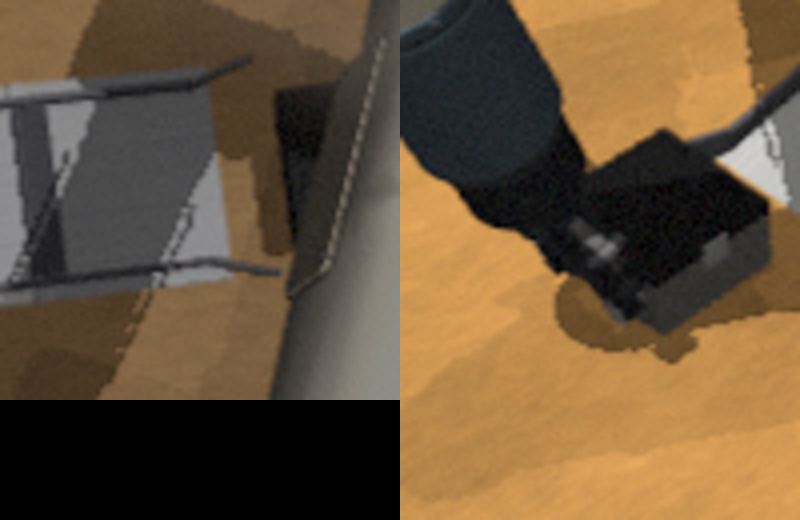

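Run:
```python
from h import *
for n,px in(('scene',[(282.3,221.5),(256.2,202.3),(249.5,243)]),('top',[(369,203),(372.8,241)])):
    q=plane(n,px,60)-o;print(n,np.c_[q@H,q@Y].round(1).tolist())
```

```text
scene [[-49.2, -54.4], [-46.8, 54.0], [-157.5, -53.6]]
top [[-43.3, -44.0], [-40.0, 58.4]]
```

play_rows(commands=[[[0,0,0],[-5,0,1.6],0.7],[[0,0,0],[-10,0,3.1],0.7],[[0,0,0],[-15,0,4.6],0.7],[[0,0,0],[-20,0,6.1],0.7],[[0,0,0],[-25,0,7.7],0.7]])

```text
time_s: 5.1
ee_pos: [532.8, -210.1, 17.7]
tool_rot: [0.734, -0.663, -0.109, -0.099]
force: [-0.3, -2.1, -0.3]
finger_gap: 59.9
```

play_rows(commands=[[[0,0,0],[-5,0,1.6],0.7],[[0,0,0],[-10,0,3.1],0.7],[[0,0,0],[-15,0,4.6],0.7],[[0,0,0],[-20,0,6.1],0.7],[[0,0,0],[-25,0,7.7],0.7]])

```text
time_s: 5.6
ee_pos: [531.6, -185.1, 18.1]
tool_rot: [0.734, -0.663, -0.107, -0.099]
force: [6.2, -8.5, -2.3]
finger_gap: 59.9
```

Run:
```python
from h import *
where()
im,d=snap('top','top4');a=cv2.resize(im[180:280,280:380,::-1],None,fx=4,fy=4,interpolation=2)
im,d=snap('scene','scene4');b=cv2.resize(im[150:280,210:310,::-1],None,fx=4,fy=4,interpolation=2)
a=cv2.copyMakeBorder(a,0,120,0,0,0);cv2.imwrite('pics/c4.png',np.hstack([a,b]))
```

```text
t 5.6 H,Y,Z -100.7 -1.6 18.1 deck x,z -94.0 40.3 F [ 6.19 -8.55 -2.34] F.H -9.1 gap 59.9
```

View pics/c4.png

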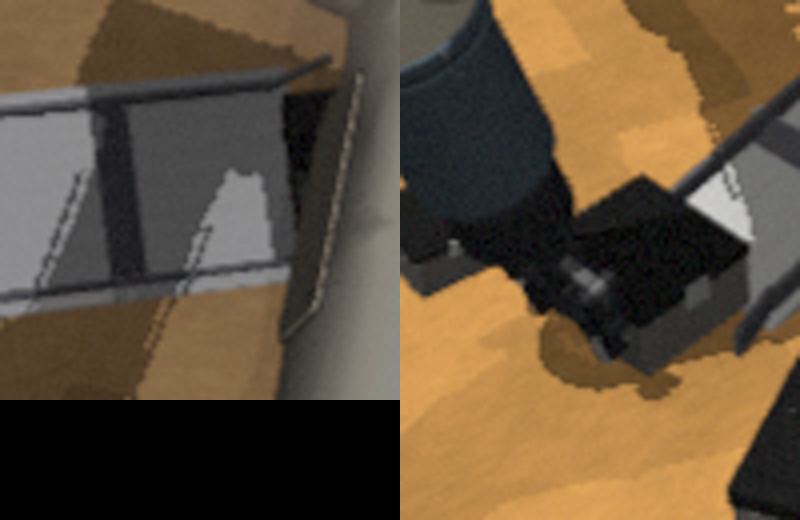

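Run:
```python
from h import *
for n,px in(('scene',[(297,210.6),(270.5,194.1),(264.2,233)]),('top',[(351,204),(354.5,238)])):
    q=plane(n,px,61)-o;print(n,np.c_[q@H,q@Y].round(1).tolist())
where()
```

```text
scene [[6.0, -51.9], [2.8, 51.5], [-110.1, -53.8]]
top [[5.2, -47.2], [7.5, 44.5]]
t 5.7 H,Y,Z -100.5 -1.7 18.3 deck x,z -93.8 40.4 F [ 2.85 -4.56 -1.06] F.H -4.81 gap 59.9
```

play_rows(commands=[[[0,0,0],[-2.9,0,0.9],0.7],[[0,0,0],[-5.7,0,1.8],0.7],[[0,0,0],[-8.6,0,2.6],0.7]])

```text
time_s: 6.0
ee_pos: [530.1, -175.8, 18.2]
tool_rot: [0.734, -0.663, -0.108, -0.099]
force: [2.1, -2.8, 0.2]
finger_gap: 59.8
```

play_rows(commands=[[[0,0,0],[-2.9,0,0.9],0.7],[[0,0,0],[-5.7,0,1.8],0.7]])

```text
time_s: 6.2
ee_pos: [529.0, -169.7, 17.9]
tool_rot: [0.734, -0.663, -0.108, -0.099]
force: [2.5, -3.5, 0.6]
finger_gap: 60.0
```

play_rows(commands=[[[0,0,0],[-3.8,0,1.2],0.7],[[0,0,0],[-7.6,0,2.3],0.7],[[0,0,0],[-11.5,0,3.5],0.7],[[0,0,0],[-15.3,0,4.7],0.7],[[0,0,0],[-19.1,0,5.8],0.7]])

```text
time_s: 6.7
ee_pos: [526.7, -149.5, 17.6]
tool_rot: [0.734, -0.663, -0.109, -0.099]
force: [2.3, -4.4, -0.1]
finger_gap: 59.4
```

play_rows(commands=[[[0,0,0],[-3.8,0,1.2],0.7],[[0,0,0],[-7.6,0,2.3],0.7],[[0,0,0],[-11.5,0,3.5],0.7],[[0,0,0],[-15.3,0,4.7],0.7],[[0,0,0],[-19.1,0,5.8],0.7]])

```text
time_s: 7.2
ee_pos: [524.5, -129.6, 17.5]
tool_rot: [0.734, -0.663, -0.109, -0.099]
force: [1.5, -3.2, -1.2]
finger_gap: 59.6
```

```bash
python3 -c "
from h import *
where()"
```

```text
t 7.2 H,Y,Z -44.7 0.1 17.5 deck x,z -39.6 27.1 F [ 1.52 -3.2  -1.18] F.H -3.33 gap 59.6
```

play_rows(commands=[[[0,0,0],[-3.8,0,1.2],0.7],[[0,0,0],[-7.6,0,2.3],0.7],[[0,0,0],[-11.5,0,3.5],0.7],[[0,0,0],[-15.3,0,4.7],0.7],[[0,0,0],[-19.1,0,5.8],0.7]])

```text
time_s: 7.7
ee_pos: [522.3, -109.7, 17.5]
tool_rot: [0.734, -0.663, -0.109, -0.099]
force: [0.6, -2.1, -1.8]
finger_gap: 59.5
```

play_rows(commands=[[[0,0,0],[-3.8,0,1.2],0.7],[[0,0,0],[-7.6,0,2.3],0.7],[[0,0,0],[-11.5,0,3.3],0.7],[[0,0,0],[-15.5,0,3.6],0.7],[[0,0,0],[-19.5,0,3.9],0.7]])

```text
time_s: 8.2
ee_pos: [520.7, -90.4, 19.9]
tool_rot: [0.734, -0.663, -0.109, -0.099]
force: [-0.2, -3.2, 0.6]
finger_gap: 59.6
```

```bash
python3 -c "
from h import *
where()"
```

```text
t 8.2 H,Y,Z -5.3 0.1 19.9 deck x,z -0.7 20.6 F [-0.22 -3.19  0.6 ] F.H -3.16 gap 59.6
```

play_rows(commands=[[[0,0,0],[-4,0,0.3],0.7],[[0,0,0],[-8,0,0.6],0.7],[[0,0,0],[-12,0,0.8],0.7],[[0,0,0],[-16,0,1.1],0.7],[[0,0,0],[-20,0,1.4],0.7]])

```text
time_s: 8.7
ee_pos: [518.8, -71.0, 24.3]
tool_rot: [0.734, -0.663, -0.109, -0.099]
force: [1.0, -4.4, 0.9]
finger_gap: 59.7
```

play_rows(commands=[[[0,0,0],[-4,0,0.3],0.7],[[0,0,0],[-8,0,0.6],0.7],[[0,0,0],[-12,0,0.8],0.7],[[0,0,0],[-16,0,1.1],0.7],[[0,0,0],[-20,0,1.4],0.7]])

```text
time_s: 9.2
ee_pos: [516.7, -51.2, 28.7]
tool_rot: [0.734, -0.663, -0.109, -0.099]
force: [0.6, -4.9, 0.3]
finger_gap: 60.1
```

Run:
```python
from h import *
where()
im,d=snap('scene','scene5');b=cv2.resize(im[110:260,220:400,::-1],None,fx=4,fy=4,interpolation=2)
cv2.imwrite('pics/c5.png',b)
```

```text
t 9.2 H,Y,Z 34.1 0.4 28.7 deck x,z 39.6 20.3 F [ 0.56 -4.88  0.31] F.H -4.91 gap 60.1
```

View pics/c5.png

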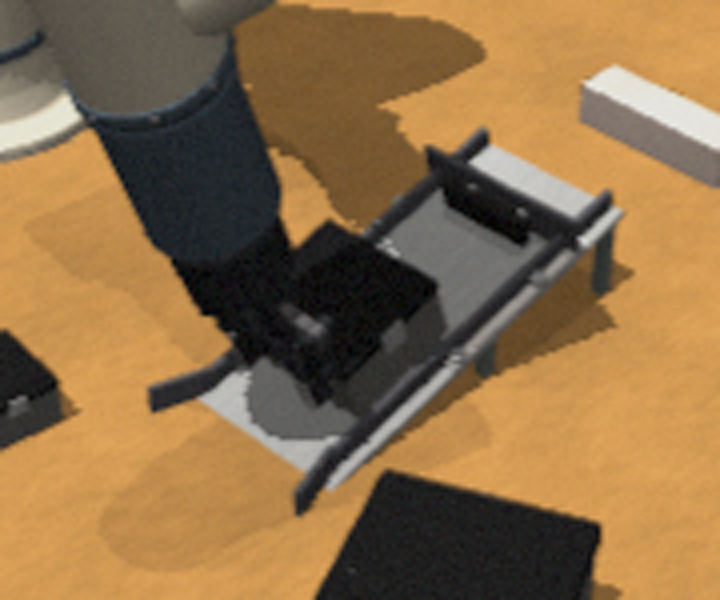

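play_rows(commands=[[[0,0,0],[-4,0,0.3],0.7],[[0,0,0],[-8,0,0.6],0.7],[[0,0,0],[-12,0,0.8],0.7],[[0,0,0],[-16,0,1.1],0.7],[[0,0,0],[-20,0,1.4],0.7]])

```text
time_s: 9.75
ee_pos: [514.6, -31.9, 33.1]
tool_rot: [0.734, -0.663, -0.109, -0.099]
force: [0.4, -4.2, 0.0]
finger_gap: 59.9
```

play_rows(commands=[[[0,0,0],[-4,0,0.3],0.7],[[0,0,0],[-8,0,0.6],0.7],[[0,0,0],[-12,0,0.8],0.7],[[0,0,0],[-16,0,1.1],0.7],[[0,0,0],[-20,0,1.4],0.7]])

```text
time_s: 10.25
ee_pos: [512.8, -12.5, 37.7]
tool_rot: [0.734, -0.663, -0.109, -0.099]
force: [0.6, -3.8, 0.2]
finger_gap: 59.8
```

```bash
python3 -c "
from h import *
where()"
```

```text
t 10.25 H,Y,Z 73.0 0.5 37.7 deck x,z 79.6 20.3 F [ 0.58 -3.82  0.18] F.H -3.86 gap 59.8
```

play_rows(commands=[[[0,0,0],[-4,0,0.3],0.7],[[0,0,0],[-8,0,0.6],0.7],[[0,0,0],[-12,0,0.8],0.7],[[0,0,0],[-16,0,1.1],0.7],[[0,0,0],[-20,0,1.4],0.7]])

```text
time_s: 10.75
ee_pos: [510.3, 7.3, 41.7]
tool_rot: [0.734, -0.663, -0.109, -0.099]
force: [0.3, -2.3, -0.7]
finger_gap: 59.7
```

play_rows(commands=[[[0,0,0],[-3,0,0.2],0.7],[[0,0,0],[-6,0,0.4],0.7],[[0,0,0],[-9,0,0.6],0.7],[[0,0,0],[-12,0,0.8],0.7],[[0,0,0],[-15,0,1.1],0.7]])

```text
time_s: 11.25
ee_pos: [509.2, 21.5, 45.4]
tool_rot: [0.734, -0.663, -0.109, -0.099]
force: [0.8, -2.5, -1.5]
finger_gap: 59.7
```

Run:
```python
from h import *
where()
im,d=snap('scene','scene6');b=cv2.resize(im[110:260,220:400,::-1],None,fx=4,fy=4,interpolation=2)
cv2.imwrite('pics/c6.png',b)
```

```text
t 11.25 H,Y,Z 107.1 0.8 45.4 deck x,z 114.6 20.1 F [ 0.8  -2.51 -1.51] F.H -2.57 gap 59.7
```

View pics/c6.png

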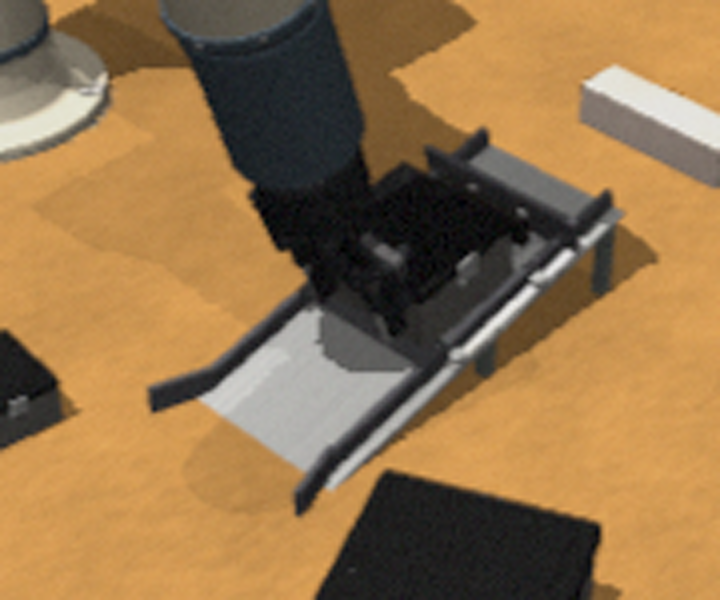

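play_rows(commands=[[[0,0,0],[-2,0,0.1],0.7],[[0,0,0],[-4,0,0.3],0.7],[[0,0,0],[-6,0,0.4],0.7],[[0,0,0],[-8,0,0.6],0.7],[[0,0,0],[-10,0,0.7],0.7]])

```text
time_s: 11.8
ee_pos: [508.3, 31.1, 47.6]
tool_rot: [0.734, -0.663, -0.109, -0.099]
force: [0.2, -2.3, -1.5]
finger_gap: 59.8
```

play_rows(commands=[[[0,0,0],[-1,0,0.1],0.7],[[0,0,0],[-2,0,0.1],0.7],[[0,0,0],[-3,0,0.2],0.7]])

```text
time_s: 12.1
ee_pos: [508.0, 33.9, 48.3]
tool_rot: [0.734, -0.663, -0.109, -0.099]
force: [-0.1, -1.4, -1.0]
finger_gap: 60.0
```

```bash
python3 -c "
from h import *
where()"
```

```text
t 12.1 H,Y,Z 119.7 0.8 48.3 deck x,z 127.5 20.1 F [-0.07 -1.4  -1.03] F.H -1.38 gap 60.0
```

play_rows(commands=[[[0,0,0],[-1,0,0.1],0.7],[[0,0,0],[-2,0,0.1],0.7]])

```text
time_s: 12.3
ee_pos: [507.8, 35.9, 48.8]
tool_rot: [0.734, -0.663, -0.109, -0.099]
force: [0.3, -2.3, -1.8]
finger_gap: 59.6
```

play_rows(commands=[[[0,0,0],[-1,0,0.1],0.7],[[0,0,0],[-1,0,0.1],0.7]])

```text
time_s: 12.5
ee_pos: [507.7, 37.0, 49.0]
tool_rot: [0.734, -0.663, -0.109, -0.099]
force: [0.1, -2.3, -1.3]
finger_gap: 59.9
```

play_rows(commands=[[[0,0,0],[-1,0,0.1],0.7],[[0,0,0],[-1,0,0.1],0.7]])

```text
time_s: 12.7
ee_pos: [507.7, 37.9, 49.2]
tool_rot: [0.734, -0.663, -0.109, -0.099]
force: [0.3, -1.6, -0.9]
finger_gap: 59.8
```

```bash
python3 -c "
from h import *
where()"
```

```text
t 12.7 H,Y,Z 123.6 0.8 49.2 deck x,z 131.5 20.1 F [ 0.27 -1.65 -0.91] F.H -1.67 gap 59.8
```

play_rows(commands=[[[0,0,0],[-1,0,0.1],0.7],[[0,0,0],[-1,0,0.1],0.7]])

```text
time_s: 12.9
ee_pos: [507.6, 38.8, 49.4]
tool_rot: [0.734, -0.663, -0.109, -0.099]
force: [0.1, -0.9, -0.5]
finger_gap: 59.9
```

play_rows(commands=[[[0,0,0],[-1,0,0.1],0.7],[[0,0,0],[-1,0,0.1],0.7]])

```text
time_s: 13.1
ee_pos: [507.4, 39.6, 49.5]
tool_rot: [0.734, -0.663, -0.109, -0.099]
force: [0.0, -3.3, -0.9]
finger_gap: 59.8
```

Run:
```python
from h import *
where()
im,d=snap('scene','scene7');b=cv2.resize(im[130:230,260:380,::-1],None,fx=6,fy=6,interpolation=2)
cv2.imwrite('pics/c7.png',b)
```

```text
t 13.1 H,Y,Z 125.4 0.9 49.5 deck x,z 133.3 20.1 F [ 0.03 -3.26 -0.92] F.H -3.25 gap 59.8
```

View pics/c7.png

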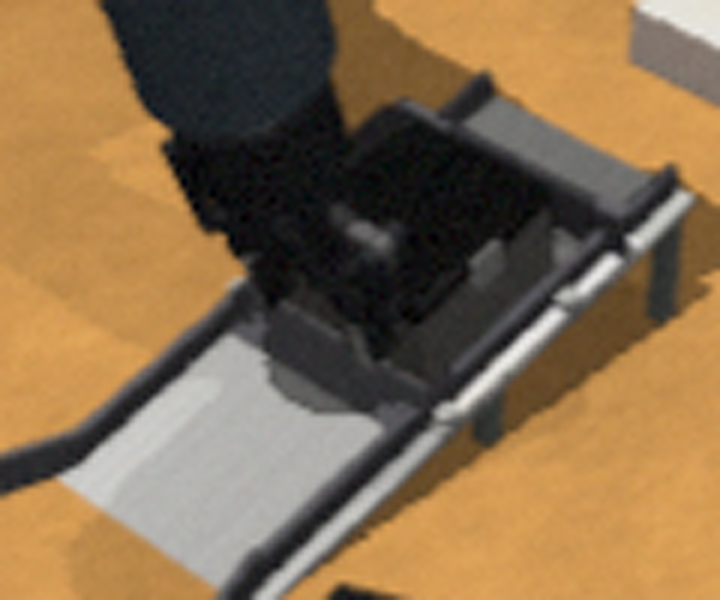

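play_rows(commands=[[[0,0,0],[-1,0,0.1],0.7],[[0,0,0],[-1,0,0.1],0.7]])

```text
time_s: 13.35
ee_pos: [507.3, 40.5, 49.8]
tool_rot: [0.734, -0.663, -0.109, -0.099]
force: [-0.2, -5.7, -1.8]
finger_gap: 60.2
```

play_rows(commands=[[[0,0,0],[-1,0,0.1],0.7],[[0,0,0],[-1,0,0.1],0.7]])

```text
time_s: 13.55
ee_pos: [507.2, 41.3, 49.9]
tool_rot: [0.734, -0.663, -0.109, -0.099]
force: [0.1, -4.9, -0.3]
finger_gap: 60.0
```

```bash
python3 -c "
from h import *
where()"
```

```text
t 13.55 H,Y,Z 127.1 0.9 49.9 deck x,z 135.0 20.1 F [ 0.06 -4.9  -0.31] F.H -4.88 gap 60.0
```

play_rows(commands=[[[0,0,0],[0,0,2],0.7],[[0,0,0],[0,0,4],0.7],[[0,0,0],[0,0,6],0.7],[[0,0,0],[0.5,0,6],0.7]])

```text
time_s: 13.95
ee_pos: [508.0, 42.6, 44.6]
tool_rot: [0.734, -0.663, -0.108, -0.099]
force: [1.5, -4.1, 0.6]
finger_gap: 59.5
```

```bash
python3 -c "
from h import *
where()"
```

```text
t 13.95 H,Y,Z 128.3 0.0 44.6 deck x,z 135.0 14.6 F [ 1.52 -4.06  0.58] F.H -4.18 gap 59.5
```

Release by backing off, then check.

play_rows(commands=[[[0,0,0],[2,0,0],0.7],[[0,0,0],[5,0,0],0.7],[[0,0,0],[15,0,0],0.7],[[0,0,0],[30,0,-5],0.7],[[0,0,0],[50,0,-30],0.7]])

```text
time_s: 14.45
ee_pos: [510.7, -12.9, 56.0]
tool_rot: [0.734, -0.663, -0.111, -0.098]
force: [0.5, 0.5, 0.5]
finger_gap: 59.8
```

play_rows(commands=[[[0,0,0],[40,0,-30],0.7],[[0,0,0],[80,0,-60],0.7],[[0,0,0],[120,0,-90],0.7],[[0,0,0],[150,0,-120],0.7],[[0,0,0],[150,0,-120],0.7]])

```text
time_s: 14.95
ee_pos: [531.9, -196.0, 131.1]
tool_rot: [0.733, -0.665, -0.106, -0.099]
force: [1.1, 0.0, 0.2]
finger_gap: 59.7
```

Run:
```python
from h import *
where()
im,d=snap('scene','scene8');a=cv2.resize(im[130:230,260:380,::-1],None,fx=4,fy=4,interpolation=2)
im,d=snap('top','top8');b=cv2.resize(im[180:280,225:305,::-1],None,fx=4,fy=4,interpolation=2)
cv2.imwrite('pics/c8.png',np.hstack([a,b]))
v,u=np.mgrid[195:265,240:330];P=pts('top',d,np.c_[u.ravel(),v.ravel()])-o
D=np.c_[P@X,P@Y,P@N];m=(D[:,2]>48)&(D[:,2]<75)&(D[:,0]>120)&(D[:,0]<260)&(abs(D[:,1])<60);q=D[m]
print(m.sum(),'x',np.percentile(q[:,0],[1,50,99]),'y',np.percentile(q[:,1],[1,50,99]),'z',np.percentile(q[:,2],[5,50,95]))
k=np.ones(len(q),bool)
for _ in range(4):
    c=np.linalg.lstsq(np.c_[q[k,:2],np.ones(k.sum())],q[k,2],rcond=None)[0];r=q[:,2]-np.c_[q[:,:2],np.ones(len(q))]@c;k=abs(r)<3
print('slope',c[:2],'z mid',c@[192,0,1],k.sum())
```

```text
t 14.95 H,Y,Z -111.6 -1.0 131.1 deck x,z -79.2 152.9 F [1.08 0.03 0.22] F.H -0.07 gap 59.7
1608 x [146.03934735 195.55621528 244.00204345] y [-51.38855486   2.97224184  56.387967  ] z [53.95082557 58.85367904 63.66679579]
slope [ 0.002295   -0.00047355] z mid 58.85754371991881 1116
```

View pics/c8.png

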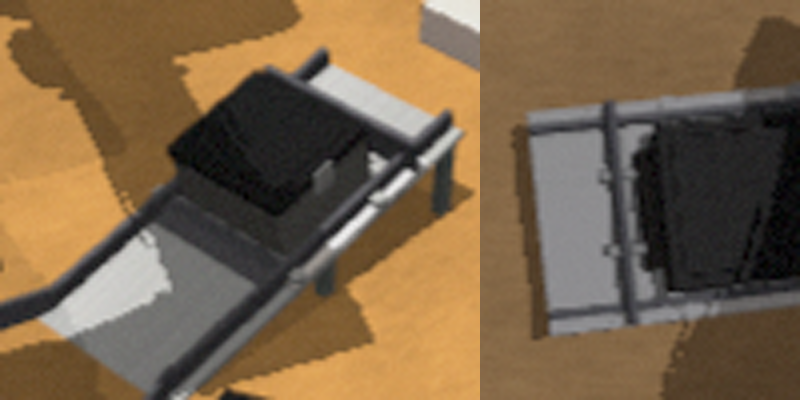

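```bash
python3 -c "
from h import *
arm.close_job();where()"
```

```text
the job is handed in; nothing more can be done
the job is handed in; nothing more can be done
```

I pushed the middle-sized case up the ramp and over the lip bar, backed the tool off, and handed the job in after about 15 s. No verdict was reported.

I used the part-open fingers, spaced about 60 mm apart, as a two-point pusher. They squared the case at the mouth, pushed it up between the rails in small steps and took it over the bar onto the first give of the buffer. I then slid the fingers down the rear wall and retreated.

**Last checks:**
- **Resting place:** the case lies with its middle about 195 mm up the deck, with about 2 mm sideways offset. Its lid is parallel to the deck within 0.003 rad, with the bar visible behind its rear edge.
- **Height:** the lid read 58.9 mm above the deck rather than 60 mm. The same camera read 58.5 mm for the case on the bench, so I took this as depth bias.
- **Forces:** the highest reading at the end of a move was about 10–11 N, as the nose met the ramp mouth and foot. Against the buffer it was under 6 N. I saw only those end-of-move values, not the peaks in between.
- **Other parts:** I did not re-measure their positions. The tool's path stayed clear of them and I saw no contact.

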